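# Mix the frit beads and snap the covers shut

### The arm

A 7-joint arm with a two-finger parallel gripper is mounted at the origin on the work surface. World frame = base frame: x ahead of the robot, y to its left, z up, the work surface at z = 0. Lengths are in m, angles in rad, forces in N, time in s.
With the tool pointing down it reaches from about 0.4 to 0.85 m from the base axis. Payload 4.5 kg.
Tool frame: the origin (TCP) lies on the centre line of the jaws, within the pads' length; the fingertips stand 17 mm ahead of it and the grasp point (between the pads) lies 2 mm behind it (r.tip_reach is the distance from the TCP to the fingertips, in m); z points along the fingers, y is the line along which they close (so a half turn about z gives the same grasp; the last joint's range is limited). The gripper opens to 88 mm and grips with 3 to 60 N. Pads are 18 mm wide; open, the fingers measure 123 mm over their backs; the gripper's body (75 mm by 187 mm) begins 45 mm behind the grasp point.
Start: joints at [-1.142, 0.689, -0.195, 1.565, 0.157, 0.902, -0.215], TCP at [0.24, 0.577, 0.256] pointing down, gripper open.
Joint ranges: [-3.01, 3.01], [-0.46, 2.08], [-1.47, 1.51], [0.13, 2.56], [-1, 4.14], [0.04, 2.09], [-2.66, 2.66]. Speed limits (rad/s): [2.57, 2.57, 3.14, 3.14, 3.14, 3.14, 3.14].

### API

Orientations are given as a unit quaternion [x, y, z, w].
In Python, from plant import r gives the robot as it stands.
- The arm moves only by the tool step_arm, never from a script. Its argument "steps" is a list of rows, each a list of 7 numbers: the shift along the tool's x, y, z in cm, then the turn, a rotation vector about the tool's x, y, z in degrees, then the gripper's target within -1 to 1 (shut at 1, half-way at 0, fully open at -1). A call has 1 to 8 rows; each row shifts and turns the commanded pose from where the row before left it, along the tool's axes as they then stand; what a row does not reach is not made up. A row lasts 1/8 s, in which the tool goes at most 62.5 mm and 10.7 degrees, less where a joint would pass 70% of its speed; a pose out of reach is approached as far as the arm can. A call with a gripper value outside its range is refused whole. The fingers move at their own pace and stop on an object; "force" is the grip in N (left out, the last holds). Time passes only in rows, so rows that do not move let the fingers close. It gives the time, the measured TCP pose, the force, the opening and the grip force at its end, in the units of the state.
- r.get_state(): the state, without advancing time (a new reading comes with each control period).
- r.snapshot(name): name is "side" or "top" or "wrist"; returns a dict with "pixels" (400x640x3 uint8, red, green, blue), "fx", "fy", "cx", "cy" (pixels), "dist_coeffs" ([k1, k2, p1, p2, k3] as OpenCV has them; the pictures are not rectified), "cam_to_world" (4x4, takes a point from camera to world coordinates). Camera axes: x right, y down, z forward; pixel columns grow to the right and rows downward; lengths in m; the calibration is good to about 2 mm. A picture is of the moment at which its call begins. There is no depth.
- r.finish_job(): hands the job in; it is judged then, once.
The state is a dict: "clock": time; "q": joint angles; "qd": joint speeds; "joint_torque": joint torques, N m; "tool_pos": TCP position; "eef_rot": TCP orientation; "contact_force": force on the tool from outside, world axes, zero at the start; "moment": the same for the moment, N m; "opening": opening from 0.0 (shut) to 1.0 (fully open); "finger_force": force on a finger pad.
Only numpy, scipy, OpenCV 4.12 (cv2) and the standard library are available. Lean on these libraries where they do the work, as an engineer would, in place of code of your own. Each camera call takes 0.05 s, during which the arm holds its last target. There are 200 camera calls.

### The job

Stir the white and blue beads around in the mixing pot with the wooden rod so that every bead is shifted well away from where it lay, then stand the rod upright back on the middle of its cork coaster. Finally press the covers of both the mixing pot and the stock box down until their catches snap and hold them fully shut, keeping every bead in the pot and leaving the other things on the bench where they are.

Things in the scene. Friction and masses are not known exactly. Their poses are not given: they have to be found in the camera images.
- pot: Mixing pot: round, white with coral spots, 112 mm wide, with a round turquoise cover (114 mm) that starts wide open. Fixed. Origin: centre of its underside; rim at 50 mm. +x points from the hinge side to the catch side; hinge line parallel to y at x = -62, z = 52 mm. Inside: 104 mm wide, flat floor at 6 mm, six loose beads.
- pot_cover (a joint): Angle of the cover, rad: 0 = flat and fully shut, grows as it opens, stop at 2.0. A stiff hinge (0.06 N m) keeps it where it is left. Pushed down, its hooked tongue meets a sprung brass catch bar on the +x wall at about 0.09; about 10 N at the front pushes it past, snapping at about 0.05; it is then held at 0 to 0.01. Just laid down, it stays ajar on the catch.
- pot_cover_front (a point): Middle of the outer (upper) face of that cover near its front edge, 117 mm from the hinge line: the place to press. 57 mm above the bench when shut. The cover is a 6 mm plate, its outer face 5 mm off the hinge line, ending 132 mm from it; a tongue hangs 24 mm below its front end.
- stock: Stock box: grey, 112 x 100 mm, with an orange cover (118 x 106 mm) that starts part-way open. Fixed. Origin: centre of its underside; rim at 50 mm. +x points from the hinge side to the catch side; hinge line parallel to y at x = -62, z = 52 mm. The beads in it are fixed in place.
- stock_cover (a joint): Angle of the cover, rad: 0 = flat and fully shut, grows as it opens, stop at 2.0. A stiff hinge (0.06 N m) keeps it where it is left. Pushed down, its hooked tongue meets a sprung brass catch bar on the +x wall at about 0.09; about 10 N at the front pushes it past, snapping at about 0.05; it is then held at 0 to 0.01. Just laid down, it stays ajar on the catch.
- stock_cover_front (a point): Middle of the outer (upper) face of that cover near its front edge, 117 mm from the hinge line: the place to press. 57 mm above the bench when shut. The cover is a 6 mm plate, its outer face 5 mm off the hinge line, ending 132 mm from it; a tongue hangs 24 mm below its front end.
- rod: The stirring rod, standing upright, loose, 155 mm tall, 80 g: round wooden foot 30 mm in diameter and 22 mm high, thin stem 14 mm in diameter, red round grip 22 mm in diameter from 105 to 155 mm above its underside. Origin: centre of the foot's underside; z points up along the rod.
- rod_grip (a point): Point on the rod's axis in the middle of the red grip, 128 mm above its underside.
- coaster: The rod's round cork coaster, 72 mm in diameter, 6 mm thick, fixed. Origin: centre of its underside; its top is at 6 mm.
- bead0_center (a point): Centre of a loose white bead, 18 mm in diameter, 12 g, that lies in the mixing pot.
- bead1_center (a point): Centre of a loose white bead, 18 mm in diameter, 12 g, that lies in the mixing pot.
- bead2_center (a point): Centre of a loose white bead, 18 mm in diameter, 12 g, that lies in the mixing pot.
- bead3_center (a point): Centre of a loose blue bead, 18 mm in diameter, 12 g, that lies in the mixing pot.
- bead4_center (a point): Centre of a loose blue bead, 18 mm in diameter, 12 g, that lies in the mixing pot.
- bead5_center (a point): Centre of a loose blue bead, 18 mm in diameter, 12 g, that lies in the mixing pot.
- jar_green: Bystander: sage green glass jar, brass cap, 58 mm wide, 70 mm high. Origin under its centre.
- jar_ochre: Bystander: ochre jar, black cap, 54 mm wide, 62 mm high. Origin under its centre.
- bowl: Bystander: small turquoise bowl, 90 mm wide, 35 mm high. Origin under its centre.
- tile: Bystander: white tile with a coral spot, 90 x 90 x 8 mm. Origin under its centre.
- bottle_blue: Bystander: pale bottle with a blue cap, 52 mm wide, 115 mm high. Origin under its centre.
- brush: Bystander: paint brush lying on the bench.
Things that resemble listed ones, but are neither listed nor needed, are in the scene too. Of the things like the coaster, leave any that is green or yellow; of the rest the larger one is meant.

How it is judged:
By the outcome, as a careful person would: the job done as asked, in the order asked, and still so for the second after the job is handed in, with the robot touching nothing.
It also fails if it takes over 72 s, if anything falls off the work surface, if the arm or the gripper's body presses on something with over 40 N, if the wrist force passes 120 N, or if a joint passes its speed limit or range.

## Working session

There is one attempt and no reset: what is moved stays moved. The work goes in short steps, Python scripts to look and compute and a tool call to move; the robot and the scene stay as the last step left them, time stands still between calls to the robot, and variables do not carry over. Pictures are saved under pics/ and viewed, at most 10 in all, crops included, and the job is handed in when it is done.

Besides the shell and the picture viewer there is one more tool, called after "Emit:" by a JSON object that holds its "method" and its "body". step_arm: Moves the arm, as the interface text tells. Its arguments: {"type":"object","properties":{"steps":{"type":"array","items":{"type":"array","items":{"type":"number"}}},"force":{"type":"number"}},"required":["steps"]}

```bash
ls; mkdir -p pics; cat > h.py <<'E'
import numpy as np, cv2, json
from plant import r
def snap(n,f):
    s=r.snapshot(n); cv2.imwrite('pics/'+f+'.png',s['pixels'][:,:,::-1])
    np.savez('pics/'+f+'.npz',K=np.array([[s['fx'],0,s['cx']],[0,s['fy'],s['cy']],[0,0,1]]),d=np.array(s['dist_coeffs']),T=np.array(s['cam_to_world']))
def px2w(f,uv,z):
    c=np.load('pics/'+f+'.npz'); p=cv2.undistortPoints(np.array([[uv]],float),c['K'],c['d'])[0,0]
    T=c['T']; d=T[:3,:3]@np.array([p[0],p[1],1]); o=T[:3,3]
    return o+d*(z-o[2])/d[2]
def w2px(f,P):
    c=np.load('pics/'+f+'.npz'); Ti=np.linalg.inv(c['T'])
    return cv2.projectPoints(np.array(P,float).reshape(-1,3),cv2.Rodrigues(Ti[:3,:3])[0],Ti[:3,3],c['K'],c['d'])[0][:,0]
E
python3 - <<'E'
from h import *
snap('top','top0');snap('side','side0')
for f in('top0','side0'):
    c=np.load('pics/'+f+'.npz');print(c['T'].round(3),c['K'][0,0])
print(r.get_state())
E
```

```text
pics
[[-0.006 -0.984  0.178  0.297]
 [-1.     0.004 -0.01   0.028]
 [ 0.009 -0.178 -0.984  1.525]
 [ 0.     0.     0.     1.   ]] 496.8235004425252
[[ 0.864 -0.377  0.335  0.21 ]
 [-0.504 -0.651  0.567 -0.533]
 [ 0.004 -0.659 -0.753  0.871]
 [ 0.     0.     0.     1.   ]] 377.10511382153703
{'clock': 0.1, 'q': array([-1.14217292,  0.6898711 , -0.19454394,  1.56621978,  0.1572847 ,
        0.90251167, -0.21512677]), 'qd': array([ 1.93184526e-04, -1.19042675e-03, -1.10701302e-03, -1.58164253e-03,
        7.36408430e-04, -2.71968456e-05,  2.00773075e-04]), 'joint_torque': array([-1.07806936e-03, -5.28496349e+01, -1.27151079e+00, -1.53836185e+01,
       -5.27417532e-02,  1.86115183e-03,  3.56720238e-05]), 'tool_pos': array([0.2402218 , 0.57641329, 0.25501432]), 'eef_rot': array([ 1.96104454e-01,  9.80582678e-01, -8.02022227e-04, -1.11774931e-04]), 'contact_force': array([ 0.05704568, -0.029262  ,  0.00477512]), 'moment': array([-0.03798585,  0.00983657,  0.02032574]), 'finger_force': 0.0, 'opening': 0.998114133617887}
```

View pics/top0.png

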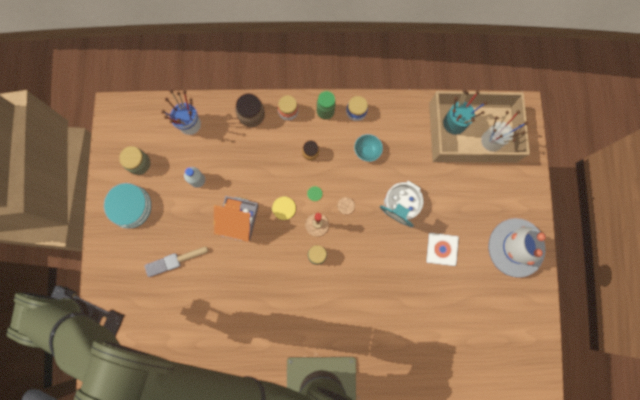

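View pics/side0.png

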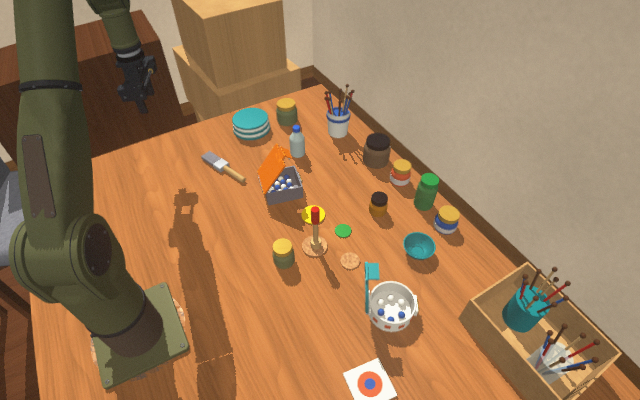

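The rod stands on a cork disc at top (317,226). There is a smaller cork disc at (346,206), and the pot is at (404,203) and the stock box at (238,218). I'll enlarge both views.

```bash
python3 - <<'E'
import cv2
a=cv2.imread('pics/top0.png')[170:280,200:440];cv2.imwrite('pics/tc.png',cv2.resize(a,None,fx=3.33,fy=3.33,interpolation=cv2.INTER_CUBIC))
a=cv2.imread('pics/side0.png')[140:340,240:430];cv2.imwrite('pics/sc.png',cv2.resize(a,None,fx=3,fy=3,interpolation=cv2.INTER_CUBIC))
E
```

```text
(no output)
```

View pics/tc.png

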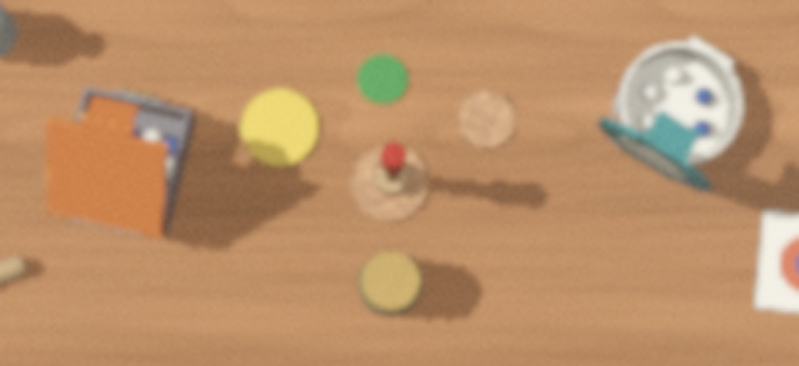

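View pics/sc.png

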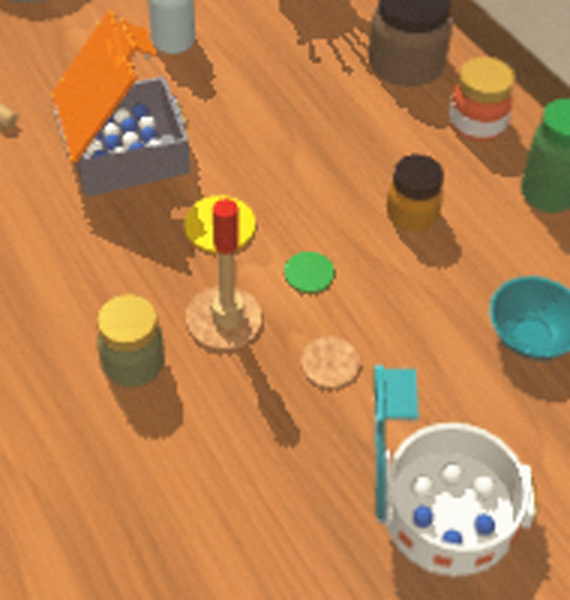

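Both views agree. The rod stands on the larger plain cork at top-crop (389,182), side-crop (224,320). Pot rim centre is at top-crop (681,102), with its hinge to the lower left and catch at the upper right near (715,52). The stock box is hinged on the near side and its catch faces away from the robot.

```bash
python3 - <<'E'
from h import *
T=lambda u,v,z:px2w('top0',(200+(u+.5)/3.33-.5,170+(v+.5)/3.33-.5),z).round(4)
S=lambda u,v,z:px2w('side0',(240+(u+.5)/3-.5,140+(v+.5)/3-.5),z).round(4)
print('coaster',T(389,182,.006),S(224,320,.006))
print('rodtop',T(393,152,.161),S(226,207,.161))
print('pot rim c',T(681,102,.05),S(457,482,.05),'width',T(619,102,.05),T(743,102,.05))
print('catch',T(715,52,.05),S(525,493,.045))
print('hinge ends',T(604,124,.1),T(705,186,.1))
print('stock rim',T(88,90,.05),T(193,110,.05),T(168,236,.05))
print('stock side',S(186,150,.05),S(86,188,.05),S(163,82,.05))
print('cover',T(46,120,.13),T(168,145,.13),T(48,212,.06),T(164,236,.06), S(110,15,.15),S(55,100,.15))
print('green jar',T(390,282,.07),'beads',[T(*b,.015)[:2] for b in[(652,92),(676,75),(704,97),(703,129)]],[S(*b,.015)[:2] for b in [(424,485),(453,474),(484,485),(423,516),(485,523),(453,538)]])
E
```

```text
coaster [0.5001 0.0099 0.006 ] [0.4978 0.0037 0.006 ]
rodtop [0.5045 0.0082 0.161 ] [0.5037 0.0062 0.161 ]
pot rim c [ 0.5661 -0.2562  0.05  ] [ 0.5664 -0.2546  0.05  ] width [ 0.5663 -0.1993  0.05  ] [ 0.5658 -0.3135  0.05  ]
catch [ 0.6126 -0.2896  0.05  ] [ 0.6098 -0.2888  0.045 ]
hinge ends [ 0.5376 -0.1778  0.1   ] [ 0.4823 -0.265   0.1   ]
stock rim [0.5796 0.2837 0.05  ] [0.5607 0.1876 0.05  ] [0.4463 0.2085 0.05  ]
stock side [0.552  0.1765 0.05  ] [0.4435 0.1803 0.05  ] [0.5779 0.2771 0.05  ]
cover [0.5382 0.3055 0.13  ] [0.5161 0.1999 0.13  ] [0.467  0.3153 0.06  ] [0.4453 0.2108 0.06  ] [0.5323 0.2917 0.15  ] [0.4359 0.2069 0.15  ]
green jar [0.4029 0.0104 0.07  ] beads [array([ 0.5821, -0.236 ]), array([ 0.5982, -0.2592]), array([ 0.5771, -0.2849]), array([ 0.5468, -0.2827])] [array([ 0.5563, -0.2309]), array([ 0.5831, -0.2351]), array([ 0.5994, -0.2565]), array([ 0.5393, -0.2532]), array([ 0.5792, -0.2841]), array([ 0.5489, -0.2813])]
```

Measured positions:
- Coaster and rod: about (0.501, 0.007).
- Pot: (0.566, -0.2555), yaw about -35°, cover open about 1.8 rad.
- Stock box: (0.513, 0.246), yaw -11°, cover open about 1.0 rad.

I'll turn the tool so its y axis is parallel to the pot hinge and move above the rod.

Emit:
{"method": "step_arm", "body": {"steps": [[0, 0, 0, 0, 0, 6.2, -1], [0, 0, 0, 0, 0, 6.2, -1], [-3, -1.7, 0, 0, 0, 0, -1], [-4, -2.3, 0, 0, 0, 0, -1], [-4, -2.3, 0, 0, 0, 0, -1], [-4, -2.3, 0, 0, 0, 0, -1], [-4, -2.3, 0, 0, 0, 0, -1], [-4, -2.3, 0, 0, 0, 0, -1]]}}

```text
clock: 1.1
tool_pos: [0.3534, 0.3353, 0.2555]
eef_rot: [0.301, 0.954, -0.0, -0.0]
contact_force: [0.8, 0.3, 0.4]
opening: 0.999
finger_force: 0.0
```

Emit:
{"method": "step_arm", "body": {"steps": [[-4, -2.3, 0, 0, 0, 0, -1], [-4, -2.3, 0, 0, 0, 0, -1], [-4, -2.3, 0, 0, 0, 0, -1], [-4, -2.3, 0, 0, 0, 0, -1], [-4, -2.3, 0, 0, 0, 0, -1], [-4, -2.3, 0, 0, 0, 0, -1], [-3, -1.7, 0, 0, 0, 0, -1], [0, 0, 0, 0, 0, 0, -1]]}}

```text
clock: 2.1
tool_pos: [0.4859, 0.0519, 0.2553]
eef_rot: [0.304, 0.953, -0.001, 0.0]
contact_force: [-0.7, -0.2, -0.7]
opening: 0.997
finger_force: 0.0
```

```bash
cat >> h.py <<'E'
def st():
    s=r.get_state(); q=s['eef_rot']
    from scipy.spatial.transform import Rotation as R
    M=R.from_quat(q).as_matrix(); return s,np.array(s['tool_pos']),M
def need(P):
    "tool-frame shift in cm to bring TCP to P"
    s,p,M=st(); print('t',round(s['clock'],2),'tcp',p.round(4),'yaw_y',np.degrees(np.arctan2(M[1,1],M[0,1])).round(1),'zax',M[:,2].round(3),'F',np.round(s['contact_force'],1),'open',round(s['opening'],3),'| shift cm',(M.T@(np.array(P)-p)*100).round(2))
E
python3 - <<'E'
from h import *
need([.502,.007,.147]); snap('wrist','w1')
E
```

```text
t 2.1 tcp [0.4859 0.0519 0.2553] yaw_y 54.6 zax [-0.    -0.001 -1.   ] F [-0.7 -0.2 -0.7] open 0.997 | shift cm [-3.91 -2.71 10.84]
```

View pics/w1.png

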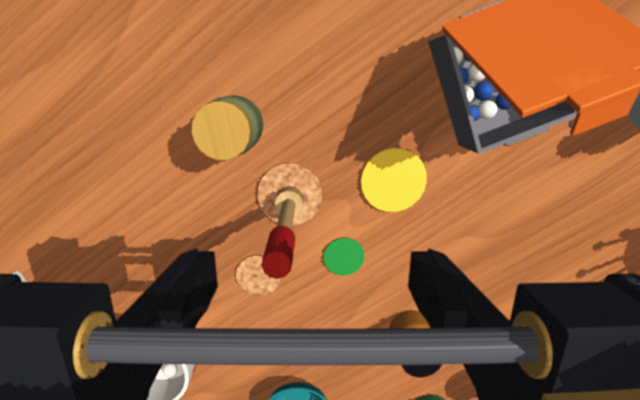

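The wrist view shows the rod on the large cork at (290,194), its grip top at (278,264), and the stock cover's front edge from (446,28) to (522,110).

```bash
python3 - <<'E'
from h import *
print(px2w('w1',(290,194),.006),px2w('w1',(278,264),.161),px2w('w1',(288,196),.028))
print('diam',px2w('w1',(257,194),.006)-px2w('w1',(322,194),.006))
for uv in[(446,28),(522,110),(567,97)]:print([px2w('w1',uv,z).round(3)[:2] for z in(.14,.16)])
print('box corner',px2w('w1',(432,40),.05),px2w('w1',(474,148),.05),px2w('w1',(577,110),.05))
E
```

```text
[0.50001856 0.01280819 0.006     ] [0.50317691 0.01181891 0.161     ] [0.49593315 0.01491666 0.028     ]
diam [-0.04121638 -0.05807191  0.        ]
[array([0.441, 0.187]), array([0.439, 0.18 ])]
[array([0.514, 0.205]), array([0.506, 0.196])]
[array([0.524, 0.235]), array([0.516, 0.224])]
box corner [0.44979374 0.20495857 0.05      ] [0.55419075 0.19043224 0.05      ] [0.57865828 0.2877737  0.05      ]
```

Emit:
{"method": "step_arm", "body": {"steps": [[-1.9, -1.2, 0, 0, 0, 0, -1], [-1.84, -1.28, 0, 0, 0, 0, -1], [0, 0, 0, 0, 0, 0, -1], [0, 0, 3, 0, 0, 0, -1], [0, 0, 4, 0, 0, 0, -1], [0, 0, 3, 0, 0, 0, -1], [0, 0, 1.0, 0, 0, 0, -1], [0, 0, 0, 0, 0, 0, -1]], "force": 30}}

```text
clock: 3.15
tool_pos: [0.5012, 0.0145, 0.1457]
eef_rot: [0.3, 0.954, 0.0, -0.0]
contact_force: [-0.4, 0.2, 0.5]
opening: 1.001
finger_force: 0.0
```

```bash
python3 - <<'E'
from h import *
need([.502,.010,.145]); snap('wrist','w2'); snap('side','s2')
a=cv2.imread('pics/w2.png')[140:400,100:540]
b=cv2.imread('pics/s2.png')[180:280,260:380];b=cv2.resize(b,(312,260),interpolation=2)
cv2.imwrite('pics/c2.png',np.hstack([a,b]))
E
```

```text
t 3.15 tcp [0.5012 0.0145 0.1457] yaw_y 55.1 zax [-0.001  0.001 -1.   ] F [-0.4  0.2  0.5] open 1.001 | shift cm [-0.32 -0.33  0.07]
```

View pics/c2.png

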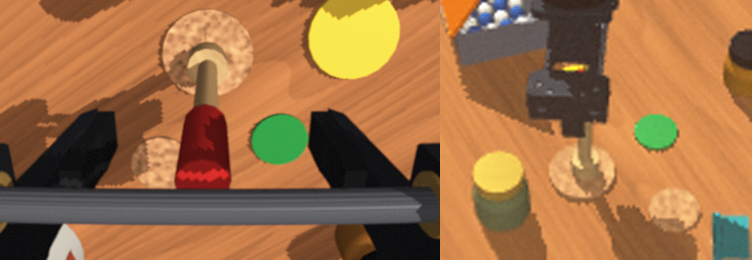

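The rod's grip lies between the fingers, a little left of the midline.

```bash
python3 - <<'E'
from h import *
print(px2w('w2',(307,191),.006),px2w('w2',(307,206),.028), px2w('w2',(303,316),.161),px2w('w2',(306,250),.108))
print(w2px('w2',[[.502,.01,.15],[.502,.01,.1]]))
E
```

```text
[0.49794445 0.01321031 0.006     ] [0.50203329 0.01071271 0.028     ] [0.5003364  0.01243303 0.161     ] [0.4993944  0.01336008 0.108     ]
[[301.13139264 305.09531315]
 [303.9205434  250.34922917]]
```

Emit:
{"method": "step_arm", "body": {"steps": [[-0.2, -0.25, 0, 0, 0, 0, -1], [0, 0, 0, 0, 0, 0, 0], [0, 0, 0, 0, 0, 0, 1], [0, 0, 0, 0, 0, 0, 1], [0, 0, 0, 0, 0, 0, 1], [0, 0, 0, 0, 0, 0, 1], [0, 0, 0, 0, 0, 0, 1]], "force": 35}}

```text
clock: 4.12
tool_pos: [0.5018, 0.01, 0.1457]
eef_rot: [0.301, 0.954, 0.0, -0.0]
contact_force: [1.0, 0.1, -0.5]
opening: 0.342
finger_force: 0.0
```

```bash
python3 - <<'E'
from h import *
need([.62,-.12,.145+.07]);
E
```

```text
t 4.12 tcp [0.5018 0.01   0.1457] yaw_y 55.0 zax [-0.  0. -1.] F [ 1.   0.1 -0.5] open 0.342 | shift cm [-17.15  -3.87  -6.93]
```

Emit:
{"method": "step_arm", "body": {"steps": [[0, 0, 0, 0, 0, 0, 1], [0, 0, 0, 0, 0, 0, 1], [0, 0, 0, 0, 0, 0, 1], [0, 0, -2, 0, 0, 0, 1], [0, 0, -3, 0, 0, 0, 1], [0, 0, -3, 0, 0, 0, 1], [0, 0, 0, 0, 0, 0, 1]]}}

```text
clock: 5.0
tool_pos: [0.503, 0.0101, 0.2274]
eef_rot: [0.301, 0.954, 0.001, 0.002]
contact_force: [0.1, 0.7, 0.4]
opening: 0.238
finger_force: 35.0
```

```bash
python3 - <<'E'
from h import *
need([.62,-.12,.226]);s=r.get_state();print(s['finger_force'])
E
```

```text
t 5.0 tcp [0.503  0.0101 0.2274] yaw_y 55.0 zax [ 0.004  0.001 -1.   ] F [0.1 0.7 0.4] open 0.238 | shift cm [-17.05  -3.93   0.18]
34.998342767357826
```

Emit:
{"method": "step_arm", "body": {"steps": [[-3, -0.7, 0, 0, 0, 0, 1], [-3.5, -0.8, 0, 0, 0, 0, 1], [-3.5, -0.8, 0, 0, 0, 0, 1], [-3.5, -0.8, 0, 0, 0, 0, 1], [-3.5, -0.8, 0, 0, 0, 0, 1], [-0.8, -3.5, 0, 0, 0, 0, 1], [-0.8, -3.5, 0, 0, 0, 0, 1], [-0.8, -3.5, 0, 0, 0, 0, 1]]}}

```text
clock: 6.0
tool_pos: [0.5767, -0.2201, 0.2239]
eef_rot: [0.301, 0.954, -0.0, -0.001]
contact_force: [0.1, -0.4, -0.8]
opening: 0.239
finger_force: 35.0
```

Emit:
{"method": "step_arm", "body": {"steps": [[-0.8, -3.5, 0, 0, 0, 0, 1], [0, 0, 0, 0, 0, 0, 1], [0, 0, 0, 0, 0, 0, 1]]}}

```text
clock: 6.38
tool_pos: [0.5644, -0.2513, 0.2247]
eef_rot: [0.301, 0.954, 0.001, -0.001]
contact_force: [1.0, 0.7, -1.1]
opening: 0.241
finger_force: 35.0
```

```bash
python3 - <<'E'
from h import *
need([.566,-.2555,.226]); snap('wrist','w3'); snap('side','s3')
a=cv2.imread('pics/w3.png')[:,:]
b=cv2.imread('pics/s3.png')[180:380,330:460];b=cv2.resize(b,(260,400),interpolation=2)
cv2.imwrite('pics/c3.png',np.hstack([a[:,90:590],b]))
E
```

```text
t 6.38 tcp [ 0.5644 -0.2513  0.2247] yaw_y 55.0 zax [-0.001  0.002 -1.   ] F [ 1.   0.7 -1.1] open 0.241 | shift cm [-0.37 -0.25 -0.14]
```

View pics/c3.png

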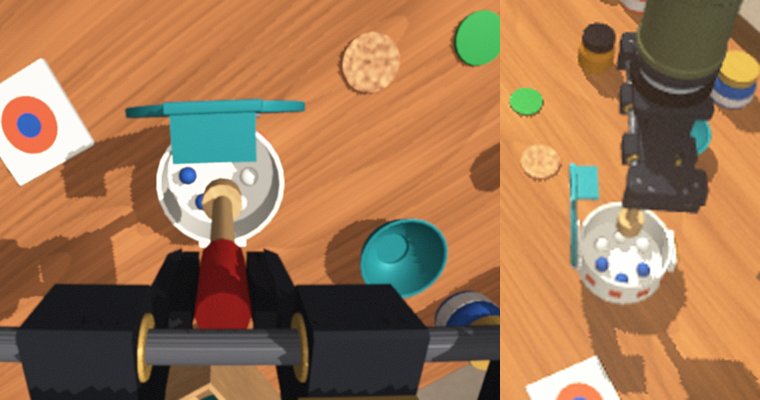

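The foot hangs over the pot with beads ringed around the centre. The rim spans u=247 to 375 in the full frame, its front edge is at v≈243, and the cover stands parallel to the tool's y axis.

```bash
python3 - <<'E'
from h import *
yaw=np.radians(-35)
for C in([.566,-.2555],[.566,-.259],[.563,-.2535]):
    a=np.linspace(0,6.28,200);p=w2px('w3',np.c_[C[0]+.056*np.cos(a),C[1]+.056*np.sin(a),0*a+.05]);print(C,p.min(0),p.max(0))
s,p,M=st();print('foot px if on axis',w2px('w3',[[p[0],p[1],p[2]-.1397],[p[0],p[1],p[2]-.1177]]), 'foot seen',px2w('w3',(312,200),.085+.022))
for uv in [(216,113),(305+90,104)]: print([px2w('w3',uv,z).round(3) for z in(.17,.181)])
print('beads',[px2w('w3',(90+u,v),.015).round(3)[:2] for u,v in[(187,175),(247,176)]])
E
```

```text
[0.566, -0.2555] [243.73929175 120.72466349] [372.26018723 244.80314855]
[0.566, -0.259] [240.59530617 123.18912335] [368.86541206 246.7916387 ]
[0.563, -0.2535] [243.40629213 116.27962576] [372.37335356 241.2132227 ]
foot px if on axis [[312.00939487 193.82080176]
 [311.99512538 202.69342637]] foot seen [ 0.56348288 -0.249442    0.107     ]
[array([ 0.482, -0.251,  0.17 ]), array([ 0.483, -0.248,  0.181])]
[array([ 0.53 , -0.176,  0.17 ]), array([ 0.528, -0.177,  0.181])]
beads [array([ 0.548, -0.28 ]), array([ 0.582, -0.233])]
```

Emit:
{"method": "step_arm", "body": {"steps": [[-0.5, -0.25, 0, 0, 0, 0, 1], [0, 0, 2.5, 0, 0, 0, 1], [0, 0, 2, 0, 0, 0, 1], [0, 0, 1.5, 0, 0, 0, 1], [0, 0, 1, 0, 0, 0, 1], [0, 0, 0, 0, 0, 0, 1]]}}

```text
clock: 7.22
tool_pos: [0.567, -0.2572, 0.1552]
eef_rot: [0.301, 0.954, 0.0, -0.0]
contact_force: [-0.2, 1.3, -0.6]
opening: 0.237
finger_force: 35.0
```

```bash
python3 - <<'E'
from h import *
need([.567,-.256,.149]);need([.567,-.256,.149]);s=r.get_state()
E
```

```text
t 7.22 tcp [ 0.567  -0.2572  0.1552] yaw_y 55.0 zax [-0.001  0.    -1.   ] F [-0.2  1.3 -0.6] open 0.237 | shift cm [0.07 0.1  0.62]
t 7.22 tcp [ 0.567  -0.2572  0.1552] yaw_y 55.0 zax [-0.001  0.    -1.   ] F [-0.2  1.3 -0.6] open 0.237 | shift cm [0.07 0.1  0.62]
```

Emit:
{"method": "step_arm", "body": {"steps": [[0.1, 0.1, 0.55, 0, 0, 0, 1], [-0.6, 0.05, 0, 0, 0, 0, 1], [-1.0, 0.05, 0, 0, 0, 0, 1], [-1.0, 0, 0, 0, 0, 0, 1], [0.38, -0.92, 0, 0, 0, 0, 1], [0.38, -0.92, 0, 0, 0, 0, 1], [0.92, -0.38, 0, 0, 0, 0, 1], [0.92, -0.38, 0, 0, 0, 0, 1]]}}

```text
clock: 8.22
tool_pos: [0.552, -0.277, 0.1503]
eef_rot: [0.301, 0.954, -0.0, 0.001]
contact_force: [2.1, 1.2, 0.1]
opening: 0.24
finger_force: 35.2
```

Emit:
{"method": "step_arm", "body": {"steps": [[0.92, 0.38, 0, 0, 0, 0, 1], [0.92, 0.38, 0, 0, 0, 0, 1], [0.38, 0.92, 0, 0, 0, 0, 1], [0.38, 0.92, 0, 0, 0, 0, 1], [-0.38, 0.92, 0, 0, 0, 0, 1], [-0.38, 0.92, 0, 0, 0, 0, 1], [-0.92, 0.38, 0, 0, 0, 0, 1], [-0.92, 0.38, 0, 0, 0, 0, 1]]}}

```text
clock: 9.22
tool_pos: [0.5818, -0.2347, 0.1498]
eef_rot: [0.301, 0.954, -0.001, -0.001]
contact_force: [-3.8, -3.3, 1.5]
opening: 0.238
finger_force: 35.4
```

```bash
python3 - <<'E'
from h import *
need([.5665,-.254,.149]); snap('side','s4')
b=cv2.imread('pics/s4.png')[240:350,330:450];cv2.imwrite('pics/c4.png',cv2.resize(b,None,fx=4,fy=4,interpolation=2))
E
```

```text
t 9.22 tcp [ 0.5818 -0.2347  0.1498] yaw_y 54.9 zax [-0.003 -0.    -1.   ] F [-3.8 -3.3  1.5] open 0.238 | shift cm [ 0.14 -2.46  0.09]
```

View pics/c4.png

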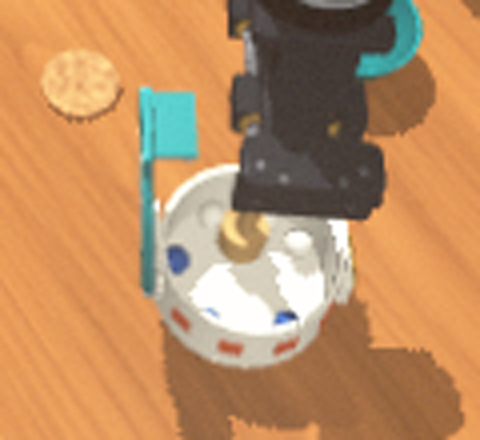

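Emit:
{"method": "step_arm", "body": {"steps": [[-0.92, -0.38, 0, 0, 0, 0, 1], [-0.92, -0.38, 0, 0, 0, 0, 1], [-0.38, -0.92, 0, 0, 0, 0, 1], [-0.38, -0.92, 0, 0, 0, 0, 1], [0.38, -0.92, 0, 0, 0, 0, 1], [0.38, -0.92, 0, 0, 0, 0, 1], [0.92, -0.38, 0, 0, 0, 0, 1], [0.92, -0.38, 0, 0, 0, 0, 1]]}}

```text
clock: 10.28
tool_pos: [0.552, -0.2758, 0.1503]
eef_rot: [0.301, 0.954, 0.0, 0.0]
contact_force: [1.8, 2.3, -0.1]
opening: 0.236
finger_force: 35.1
```

Emit:
{"method": "step_arm", "body": {"steps": [[0.92, 0.38, 0, 0, 0, 0, 1], [0.92, 0.38, 0, 0, 0, 0, 1], [0.38, 0.92, 0, 0, 0, 0, 1], [0.38, 0.92, 0, 0, 0, 0, 1], [-0.38, 0.92, 0, 0, 0, 0, 1], [-0.38, 0.92, 0, 0, 0, 0, 1], [-0.92, 0.38, 0, 0, 0, 0, 1], [0, 0, 0, 0, 0, 0, 1]]}}

```text
clock: 11.28
tool_pos: [0.5733, -0.2328, 0.15]
eef_rot: [0.301, 0.954, -0.0, 0.0]
contact_force: [-1.5, -3.5, 0.4]
opening: 0.239
finger_force: 35.2
```

```bash
python3 - <<'E'
from h import *
need([.5665,-.254,.149]); snap('side','s5')
b=cv2.imread('pics/s5.png')[240:350,330:450];cv2.imwrite('pics/c5.png',cv2.resize(b,None,fx=4,fy=4,interpolation=2))
E
```

```text
t 11.28 tcp [ 0.5733 -0.2328  0.15  ] yaw_y 54.9 zax [ 0.    -0.001 -1.   ] F [-1.5 -3.5  0.4] open 0.239 | shift cm [-0.66 -2.12  0.11]
```

View pics/c5.png

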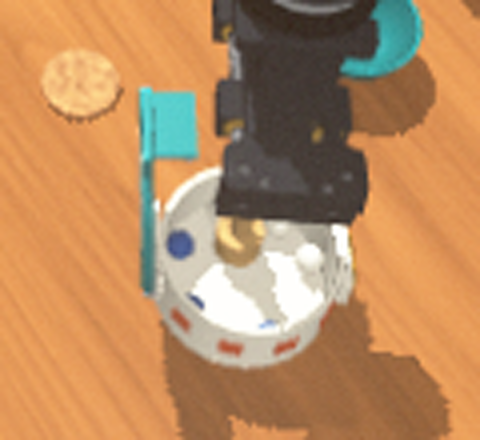

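The beads have moved: blue ones are at crop (180,243), (197,300) and (268,325), white ones at (282,228) and (308,256), and one white is hidden.

```bash
python3 - <<'E'
from h import *
for n,L in dict(blue=[(180,243),(197,300),(268,325)],white=[(282,228),(308,256)]).items():
  for u,v in L: 
    p=px2w('s5',(330+u/4,240+v/4),.015);print(n,p.round(3)[:2],'r',np.hypot(p[0]-.5665,p[1]+.254).round(3))
    O=dict(blue=[(.539,-.253),(.578,-.2845),(.548,-.282)],white=[(.5563,-.231),(.582,-.235),(.599,-.258)])[n]
    print([round(float(np.hypot(*(p[:2]-o)))*1000) for o in O])
E
```

```text
blue [ 0.544 -0.222] r 0.039
[31, 71, 60]
blue [ 0.531 -0.259] r 0.036
[10, 54, 29]
blue [ 0.559 -0.294] r 0.041
[45, 21, 16]
white [ 0.606 -0.246] r 0.04
[52, 26, 13]
white [ 0.608 -0.27 ] r 0.044
[65, 44, 15]
```

I'll finish with a slow clockwise push along the wall. That bunches the whites on the blues' old side and moves the blues on past it, so every bead ends far from any same-coloured start point.

Emit:
{"method": "step_arm", "body": {"steps": [[-0.2, 0.7, 0, 0, 0, 0, 1], [-0.5, 0.05, 0, 0, 0, 0, 1], [-0.52, -0.05, 0, 0, 0, 0, 1], [-0.51, -0.13, 0, 0, 0, 0, 1], [-0.47, -0.22, 0, 0, 0, 0, 1], [-0.43, -0.3, 0, 0, 0, 0, 1], [-0.37, -0.37, 0, 0, 0, 0, 1], [-0.3, -0.43, 0, 0, 0, 0, 1]]}}

```text
clock: 12.32
tool_pos: [0.5961, -0.2567, 0.1502]
eef_rot: [0.301, 0.954, 0.001, 0.001]
contact_force: [-1.9, 0.9, -0.6]
opening: 0.24
finger_force: 34.8
```

Emit:
{"method": "step_arm", "body": {"steps": [[-0.22, -0.47, 0, 0, 0, 0, 1], [-0.13, -0.51, 0, 0, 0, 0, 1], [-0.05, -0.52, 0, 0, 0, 0, 1], [0.05, -0.52, 0, 0, 0, 0, 1], [0.13, -0.51, 0, 0, 0, 0, 1], [0.22, -0.47, 0, 0, 0, 0, 1], [0.3, -0.43, 0, 0, 0, 0, 1], [0.37, -0.37, 0, 0, 0, 0, 1]]}}

```text
clock: 13.32
tool_pos: [0.5701, -0.2827, 0.1509]
eef_rot: [0.3, 0.954, 0.001, 0.002]
contact_force: [3.3, 3.5, 1.9]
opening: 0.237
finger_force: 35.1
```

Emit:
{"method": "step_arm", "body": {"steps": [[0.43, -0.3, 0, 0, 0, 0, 1], [0.47, -0.22, 0, 0, 0, 0, 1], [0.51, -0.13, 0, 0, 0, 0, 1], [0, 0, 0, 0, 0, 0, 1]]}}

```text
clock: 13.82
tool_pos: [0.5546, -0.279, 0.1509]
eef_rot: [0.3, 0.954, 0.002, 0.002]
contact_force: [3.0, 4.7, 1.3]
opening: 0.24
finger_force: 36.1
```

```bash
python3 - <<'E'
from h import *
need([.5665,-.254,.149]); snap('side','s6')
im=cv2.imread('pics/s6.png'); hsv=cv2.cvtColor(im,cv2.COLOR_BGR2HSV)
m=cv2.inRange(hsv,(105,110,50),(130,255,255)); m[:240]=0;m[345:]=0;m[:,:350]=0;m[:,430:]=0
n,l,s,c=cv2.connectedComponentsWithStats(m)
for i in range(1,n):
    if s[i,4]>5: print(s[i],c[i].round(1),px2w('s6',c[i],.015).round(3))
E
```

```text
t 13.82 tcp [ 0.5546 -0.279   0.1509] yaw_y 55.1 zax [ 0.004  0.002 -1.   ] F [3.  4.7 1.3] open 0.24 | shift cm [0.45 2.73 0.21]
[373 299   5   5  16] [374.9 301.3] [ 0.543 -0.223  0.015]
```

Emit:
{"method": "step_arm", "body": {"steps": [[0.1, 0.3, -0.5, 0, 0, 0, 1], [0, 0, -2, 0, 0, 0, 1], [0, 0, -3, 0, 0, 0, 1], [0, 0, -3, 0, 0, 0, 1], [0.6, 3.2, 0, 0, 0, 0, 1], [0.7, 3.4, 0, 0, 0, 0, 1], [0.8, 3.4, 0, 0, 0, 0, 1], [0.8, 3.4, 0, 0, 0, 0, 1]]}}

```text
clock: 14.88
tool_pos: [0.6055, -0.1528, 0.2348]
eef_rot: [0.301, 0.953, -0.002, -0.001]
contact_force: [0.8, -0.3, -0.7]
opening: 0.24
finger_force: 34.8
```

Emit:
{"method": "step_arm", "body": {"steps": [[0.8, 3.2, 0, 0, 0, 0, 1], [0, 0, 0, 0, 0, 0, 1]]}}

```text
clock: 15.12
tool_pos: [0.6184, -0.1185, 0.2349]
eef_rot: [0.299, 0.954, -0.0, -0.001]
contact_force: [-0.0, 0.6, -0.3]
opening: 0.239
finger_force: 34.9
```

```bash
python3 - <<'E'
from h import *
need([.5,.0105,.229]); snap('side','s7'); snap('top','t7'); snap('wrist','w7')
b=cv2.resize(cv2.imread('pics/s7.png')[250:345,355:430],(474,600),interpolation=2)
c=cv2.resize(cv2.imread('pics/t7.png')[175:230,375:430],(326,326),interpolation=2)
w=cv2.resize(cv2.imread('pics/w7.png'),(326,204))
cv2.imwrite('pics/c7.png',np.hstack([b,np.vstack([c,w,np.zeros((70,326,3),np.uint8)])]))
E
```

```text
t 15.12 tcp [ 0.6184 -0.1185  0.2349] yaw_y 55.3 zax [-0.002  0.    -1.   ] F [-0.   0.6 -0.3] open 0.239 | shift cm [17.08  3.85  0.62]
```

View pics/c7.png

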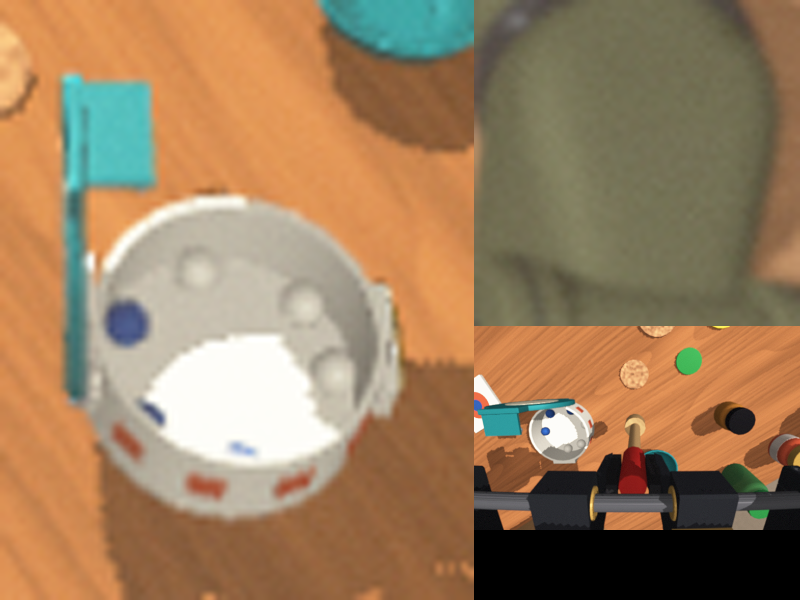

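The beads are ringed around the wall again: blues at (127,322), (150,413) and (243,449), whites at (200,268), (303,302) and (332,372). I'll compute their shifts.

```bash
python3 - <<'E'
from h import *
O=dict(blue=[(.539,-.253),(.578,-.2845),(.548,-.282)],white=[(.5563,-.231),(.582,-.235),(.599,-.258)])
for n,L in dict(blue=[(127,322),(150,413),(243,449)],white=[(200,268),(303,302),(332,372)]).items():
  for u,v in L: 
    p=px2w('s7',(354.5+(u+.5)/6.32,249.5+(v+.5)/6.32),.015)
    print(n,p.round(3)[:2],'r',np.hypot(p[0]-.5665,p[1]+.254).round(3),'ang',np.degrees(np.arctan2(p[1]+.254,p[0]-.5665)).round(),[round(float(np.hypot(*(p[:2]-o)))*1000) for o in O[n]])
# wrist view of beads (full res)
for u,v in [(548,412),(545,431),(578,411),(597,443),(608,449)]:
  p=px2w('w7',((u-474)*640/326,(v-326)*400/204),.015);print(p.round(3))
E
```

```text
blue [ 0.544 -0.221] r 0.04 ang 124.0 [32, 72, 61]
blue [ 0.529 -0.257] r 0.037 ang -175.0 [11, 56, 31]
blue [ 0.551 -0.288] r 0.037 ang -114.0 [37, 27, 6]
white [ 0.583 -0.216] r 0.041 ang 66.0 [30, 19, 45]
white [ 0.609 -0.25 ] r 0.043 ang 6.0 [56, 31, 13]
white [ 0.601 -0.28 ] r 0.043 ang -37.0 [66, 48, 22]
[ 0.52  -0.258  0.015]
[ 0.546 -0.291  0.015]
[ 0.553 -0.208  0.015]
[ 0.627 -0.22   0.015]
[ 0.651 -0.209  0.015]
```

The beads have only gone round about 45° (22–32 mm), because the foot yields and squeezes past them at the wall. There is plenty of time, so I'll stir again with a firmer grip and more turns.

Emit:
{"method": "step_arm", "body": {"steps": [[-0.8, -3.2, 0, 0, 0, 0, 1], [-0.9, -3.7, 0, 0, 0, 0, 1], [-0.9, -3.7, 0, 0, 0, 0, 1], [-0.9, -3.5, 0, 0, 0, 0, 1], [0, 0, 0, 0, 0, 0, 1], [0, 0, 3, 0, 0, 0, 1], [0, 0, 3, 0, 0, 0, 1], [0, 0, 2, 0, 0, 0, 1]], "force": 60}}

```text
clock: 16.27
tool_pos: [0.5654, -0.2566, 0.1538]
eef_rot: [0.301, 0.954, -0.0, -0.001]
contact_force: [-0.2, 0.3, -0.5]
opening: 0.235
finger_force: 59.8
```

```bash
python3 - <<'E'
from h import *
need([.5665,-.254,.149])
E
```

```text
t 16.27 tcp [ 0.5654 -0.2566  0.1538] yaw_y 55.0 zax [-0.002  0.    -1.   ] F [-0.2  0.3 -0.5] open 0.235 | shift cm [0.06 0.28 0.48]
```

Emit:
{"method": "step_arm", "body": {"steps": [[-0.8, 0.2, 0.4, 0, 0, 0, 1], [-1.0, 0, 0, 0, 0, 0, 1], [-0.9, 0, 0, 0, 0, 0, 1], [0.41, -0.99, 0, 0, 0, 0, 1], [0.41, -0.99, 0, 0, 0, 0, 1], [0.99, -0.41, 0, 0, 0, 0, 1], [0.99, -0.41, 0, 0, 0, 0, 1], [0.99, 0.41, 0, 0, 0, 0, 1]]}}

```text
clock: 17.27
tool_pos: [0.5449, -0.2675, 0.1516]
eef_rot: [0.301, 0.954, 0.0, 0.001]
contact_force: [1.8, 0.3, 0.1]
opening: 0.232
finger_force: 59.9
```

Emit:
{"method": "step_arm", "body": {"steps": [[0.99, 0.41, 0, 0, 0, 0, 1], [0.41, 0.99, 0, 0, 0, 0, 1], [0.41, 0.99, 0, 0, 0, 0, 1], [-0.41, 0.99, 0, 0, 0, 0, 1], [-0.41, 0.99, 0, 0, 0, 0, 1], [-0.99, 0.41, 0, 0, 0, 0, 1], [-0.99, 0.41, 0, 0, 0, 0, 1], [-0.99, -0.41, 0, 0, 0, 0, 1]]}}

```text
clock: 18.27
tool_pos: [0.5855, -0.2417, 0.1498]
eef_rot: [0.301, 0.954, -0.002, -0.004]
contact_force: [-2.4, -1.9, -0.7]
opening: 0.232
finger_force: 60.1
```

```bash
python3 - <<'E'
from h import *
need([.5665,-.254,.149]); snap('side','s8')
s,p,M=st();print(s['moment'], 'foot px expected',w2px('s8',[p+[0,0,-.1397],p+[0,0,-.1177]]).round(1))
im=cv2.imread('pics/s8.png')
# blue blobs + wood-colored foot blob inside the pot
hsv=cv2.cvtColor(im,cv2.COLOR_BGR2HSV)
for nm,lo,hi in(('blue',(100,90,40),(130,255,255)),('wood',(8,80,90),(25,200,255))):
  m=cv2.inRange(hsv,lo,hi);k=np.zeros_like(m);cv2.ellipse(k,(391,307),(22,24),0,0,360,255,-1);m&=k
  n,l,s,c=cv2.connectedComponentsWithStats(m)
  for i in range(1,n):
    if s[i,4]>4: print(nm,s[i],c[i].round(1),px2w('s8',c[i],.015).round(3))
E
```

```text
t 18.27 tcp [ 0.5855 -0.2417  0.1498] yaw_y 54.9 zax [-0.009 -0.001 -1.   ] F [-2.4 -1.9 -0.7] open 0.232 | shift cm [ 0.85 -2.1   0.1 ]
[-1.00401885  0.72731313 -0.02203802] foot px expected [[393.4 300.2]
 [394.8 296.1]]
blue [374 295   6   6  25] [376.6 297.4] [ 0.553 -0.217  0.015]
wood [388 294  13  13 128] [393.8 299.9] [ 0.586 -0.244  0.015]
wood [373 317   5   6  15] [374.7 319.2] [ 0.515 -0.262  0.015]
wood [398 324   7   5  15] [401.2 326.1] [ 0.56  -0.309  0.015]
wood [387 326   4   3   8] [388.5 327. ] [ 0.532 -0.295  0.015]
```

Emit:
{"method": "step_arm", "body": {"steps": [[-0.56, 0.29, 0, 0, 0, 0, 1], [-0.64, -0.49, 0, 0, 0, 0, 1], [-0.49, -0.64, 0, 0, 0, 0, 1], [-0.31, -0.75, 0, 0, 0, 0, 1], [-0.11, -0.8, 0, 0, 0, 0, 1], [0.11, -0.8, 0, 0, 0, 0, 1], [0.31, -0.75, 0, 0, 0, 0, 1], [0.49, -0.64, 0, 0, 0, 0, 1]]}}

```text
clock: 19.32
tool_pos: [0.5718, -0.2852, 0.1513]
eef_rot: [0.301, 0.954, 0.0, 0.0]
contact_force: [-1.1, 1.9, -0.2]
opening: 0.236
finger_force: 60.0
```

Emit:
{"method": "step_arm", "body": {"steps": [[0.64, -0.49, 0, 0, 0, 0, 1], [0.75, -0.31, 0, 0, 0, 0, 1], [0.8, -0.11, 0, 0, 0, 0, 1], [0.8, 0.11, 0, 0, 0, 0, 1], [0.75, 0.31, 0, 0, 0, 0, 1], [0.64, 0.49, 0, 0, 0, 0, 1], [0.49, 0.64, 0, 0, 0, 0, 1], [0.31, 0.75, 0, 0, 0, 0, 1]]}}

```text
clock: 20.32
tool_pos: [0.537, -0.2444, 0.151]
eef_rot: [0.301, 0.954, -0.001, -0.0]
contact_force: [3.8, -0.3, -0.3]
opening: 0.234
finger_force: 60.0
```

Emit:
{"method": "step_arm", "body": {"steps": [[0.11, 0.8, 0, 0, 0, 0, 1], [-0.11, 0.8, 0, 0, 0, 0, 1], [-0.31, 0.75, 0, 0, 0, 0, 1], [-0.49, 0.64, 0, 0, 0, 0, 1], [-0.64, 0.49, 0, 0, 0, 0, 1], [-0.75, 0.31, 0, 0, 0, 0, 1], [-0.8, 0.11, 0, 0, 0, 0, 1], [-0.8, -0.11, 0, 0, 0, 0, 1]]}}

```text
clock: 21.32
tool_pos: [0.5845, -0.2372, 0.1495]
eef_rot: [0.302, 0.953, -0.003, -0.006]
contact_force: [-5.2, -4.4, 0.7]
opening: 0.234
finger_force: 61.1
```

```bash
cat > bl.py <<'E'
from h import *
import sys
def blue(f):
  snap('side',f); im=cv2.imread(f'pics/{f}.png'); hsv=cv2.cvtColor(im,cv2.COLOR_BGR2HSV)
  m=cv2.inRange(hsv,(100,90,40),(130,255,255));k=np.zeros_like(m);cv2.ellipse(k,(391,307),(24,26),0,0,360,255,-1);m&=k
  n,l,s,c=cv2.connectedComponentsWithStats(m)
  for i in range(1,n):
    if s[i,4]>4:
      p=px2w(f,c[i],.015); print('blue',s[i],p.round(3)[:2],np.degrees(np.arctan2(p[1]+.254,p[0]-.5665)).round())
need([.5665,-.254,.149]);blue(sys.argv[1])
E
python3 bl.py s9
```

```text
t 21.32 tcp [ 0.5845 -0.2372  0.1495] yaw_y 54.9 zax [-0.014 -0.002 -1.   ] F [-5.2 -4.4  0.7] open 0.234 | shift cm [ 0.5  -2.41  0.08]
blue [377 293   6   5  24] [ 0.564 -0.215] 94.0
blue [373 307   4   5  10] [ 0.531 -0.24 ] 158.0
```

Progress is about 15–30° per turn. I'll do one more slow turn.

Emit:
{"method": "step_arm", "body": {"steps": [[-0.75, -0.31, 0, 0, 0, 0, 1], [-0.64, -0.49, 0, 0, 0, 0, 1], [-0.49, -0.64, 0, 0, 0, 0, 1], [-0.31, -0.75, 0, 0, 0, 0, 1], [-0.11, -0.8, 0, 0, 0, 0, 1], [0.11, -0.8, 0, 0, 0, 0, 1], [0.31, -0.75, 0, 0, 0, 0, 1], [0.49, -0.64, 0, 0, 0, 0, 1]]}}

```text
clock: 22.38
tool_pos: [0.5725, -0.2838, 0.1514]
eef_rot: [0.3, 0.954, 0.001, 0.001]
contact_force: [-0.0, 4.9, -0.9]
opening: 0.236
finger_force: 60.2
```

Emit:
{"method": "step_arm", "body": {"steps": [[0.64, -0.49, 0, 0, 0, 0, 1], [0.75, -0.31, 0, 0, 0, 0, 1], [0.8, -0.11, 0, 0, 0, 0, 1], [0.8, 0.11, 0, 0, 0, 0, 1], [0.75, 0.31, 0, 0, 0, 0, 1], [0.64, 0.49, 0, 0, 0, 0, 1], [0.49, 0.64, 0, 0, 0, 0, 1], [0.31, 0.75, 0, 0, 0, 0, 1]]}}

```text
clock: 23.38
tool_pos: [0.5376, -0.2435, 0.1511]
eef_rot: [0.301, 0.954, -0.0, -0.0]
contact_force: [3.3, -2.2, -0.1]
opening: 0.236
finger_force: 60.0
```

Emit:
{"method": "step_arm", "body": {"steps": [[0.11, 0.8, 0, 0, 0, 0, 1], [-0.11, 0.8, 0, 0, 0, 0, 1], [-0.31, 0.75, 0, 0, 0, 0, 1], [-0.49, 0.64, 0, 0, 0, 0, 1], [-0.64, 0.49, 0, 0, 0, 0, 1], [-0.75, 0.31, 0, 0, 0, 0, 1], [-0.8, 0.11, 0, 0, 0, 0, 1], [-0.8, -0.11, 0, 0, 0, 0, 1]]}}

```text
clock: 24.38
tool_pos: [0.5846, -0.2365, 0.1496]
eef_rot: [0.302, 0.953, -0.003, -0.006]
contact_force: [-5.6, -2.8, 2.2]
opening: 0.231
finger_force: 60.5
```

Emit:
{"method": "step_arm", "body": {"steps": [[-0.75, -0.31, 0, 0, 0, 0, 1], [-0.64, -0.49, 0, 0, 0, 0, 1], [-0.49, -0.64, 0, 0, 0, 0, 1], [-0.31, -0.75, 0, 0, 0, 0, 1], [-0.11, -0.8, 0, 0, 0, 0, 1], [0.11, -0.8, 0, 0, 0, 0, 1], [0.31, -0.75, 0, 0, 0, 0, 1], [0.2, 0.5, 0, 0, 0, 0, 1]]}}

```text
clock: 25.38
tool_pos: [0.5815, -0.278, 0.1517]
eef_rot: [0.301, 0.954, -0.0, 0.001]
contact_force: [-0.8, 0.2, 0.3]
opening: 0.234
finger_force: 60.0
```

```bash
python3 bl.py s10
```

```text
t 25.38 tcp [ 0.5815 -0.278   0.1517] yaw_y 54.9 zax [ 0.002 -0.001 -1.   ] F [-0.8  0.2  0.3] open 0.234 | shift cm [2.6  1.1  0.27]
blue [381 291   6   5  25] [ 0.575 -0.215] 78.0
blue [372 304   5   6  18] [ 0.534 -0.233] 147.0
```

Emit:
{"method": "step_arm", "body": {"steps": [[0.8, 0.3, 0, 0, 0, 0, 1], [0, 0, -2.5, 0, 0, 0, 1], [0, 0, -3, 0, 0, 0, 1], [0, 0, -3, 0, 0, 0, 1], [0.6, 3.2, 0, 0, 0, 0, 1], [0.6, 3.4, 0, 0, 0, 0, 1], [0.6, 3.4, 0, 0, 0, 0, 1], [0.6, 3.4, 0, 0, 0, 0, 1]]}}

```text
clock: 26.42
tool_pos: [0.6344, -0.1459, 0.2366]
eef_rot: [0.301, 0.954, -0.0, 0.001]
contact_force: [0.3, -0.1, -1.4]
opening: 0.233
finger_force: 60.0
```

```bash
python3 bl.py s11; python3 - <<'E'
from h import *
need([.4995,.0105,.229])
im=cv2.imread('pics/s11.png');g=im[280:335,366:418].astype(int)
# coarse ascii: B blue, else luminance digit
for y in range(0,52,1):
  print(''.join('B' if p[0]-p[2]>35 else ('.' if p[2]-p[0]>60 else str(min(9,int(p.mean())//26))) for p in g[y]))
E
```

```text
t 26.43 tcp [ 0.6344 -0.1459  0.2366] yaw_y 55.0 zax [ 0.002 -0.001 -1.   ] F [ 0.3 -0.1 -1.4] open 0.233 | shift cm [ -0.62 -12.76   8.76]
blue [381 291   6   5  22] [ 0.575 -0.216] 78.0
blue [372 304   5   6  18] [ 0.534 -0.233] 147.0
t 26.48 tcp [ 0.6369 -0.1385  0.2368] yaw_y 55.4 zax [ 0.005  0.005 -1.   ] F [1.6 4.2 0.2] open 0.239 | shift cm [19.77  4.46  0.79]
BB4.................................................
B3..................9999999888......................
33..............89999999999999998...................
B3............9999887777677778889998................
B3..........8998776777777776777778898...............
B4.........9987666777777777776766677898.............
B4.......8998666676677777777767666667887............
B45.....899766667777777777777767666666777...........
BB4.....9976666666767777677777666666666667..........
BB5....997666667656677777777766666666666667.........
BB69..89866666654445677767776666666666666667........
BB79..9866666664BBBB4677777776665666666666667.......
BB68.7966666665BBBBBB6777777766666666666666667......
BB57.6666666765BBBBBB5777777666777666666
[... 1326 characters left out ...]
9996.......
.....55...56666899999999999999999999999999865.......
.....555...566667999999999999999999999998766........
......565..566666778999999999999999999986665........
......5665.566666666789999999999999988666665........
.......5666666666667666778889888887667666664........
........566666666666666767777777776666.6665.........
.........5666666666..66666777777765....665..........
..........56666666.......67777776.....665...........
...........45666665......67777775....665............
.............56666666...667767775.6665..............
..............45677676666777777766665...............
.................656677777677776655.................
....................555566655555....................
```

```bash
python3 - <<'E'
from h import *
for n,uv in dict(b1=(384,293.5),b2=(374.5,306),b3=(377,314.5),w1=(399,295),w2=(406,312)).items():
  p=px2w('s11',uv,.015);d=p[:2]-[.5665,-.254];print(n,p.round(3)[:2],np.hypot(*d).round(3),np.degrees(np.arctan2(d[1],d[0])).round())
  O=[(.539,-.253),(.578,-.2845),(.548,-.282)] if n[0]=='b' else [(.5563,-.231),(.582,-.235),(.599,-.258)]
  print([round(float(np.hypot(*(p[:2]-o)))*1000) for o in O])
E
```

```text
b1 [ 0.576 -0.217] 0.038 76.0
[51, 67, 71]
b2 [ 0.535 -0.233] 0.038 146.0
[20, 67, 51]
b3 [ 0.527 -0.255] 0.039 -179.0
[12, 59, 34]
w1 [ 0.606 -0.24 ] 0.042 20.0
[50, 24, 19]
w2 [ 0.592 -0.286] 0.041 -51.0
[66, 52, 29]
```

All beads have now gone round about 95–110° in the same cyclic order, so each is shifted by about 50 mm. Next I'll take the rod back to the coaster.

Emit:
{"method": "step_arm", "body": {"steps": [[2.5, 0.5, 0, 0, 0, 0, 1], [3.5, 0.8, 0, 0, 0, 0, 1], [3.5, 0.8, 0, 0, 0, 0, 1], [3.5, 0.8, 0, 0, 0, 0, 1], [3.5, 0.8, 0, 0, 0, 0, 1], [2.5, 0.6, 0, 0, 0, 0, 1], [0, 0, 0, 0, 0, 0, 1], [0, 0, 0, 0, 0, 0, 1]]}}

```text
clock: 27.48
tool_pos: [0.5036, -0.0034, 0.2365]
eef_rot: [0.301, 0.954, -0.0, 0.001]
contact_force: [0.3, -0.6, -1.3]
opening: 0.234
finger_force: 60.0
```

```bash
python3 - <<'E'
from h import *
need([.499,.0115,.1465]); snap('wrist','w12')
im=cv2.imread('pics/w12.png');s,p,M=st();print(w2px('w12',[[.499,.0115,.006],p+[0,0,-.1177]]))
# coaster mask: same hue as sampled in w1; 
w1=cv2.imread('pics/w1.png');print(w1[185,275],w1[205,305],w1[60,180],w1[300,330])
g=im[120:260,230:400]
for y in range(0,140,5): print(y+120,''.join('R' if p[2]>90 and p[1]<50 else 'G' if p[1]>p[2]+40 else 'c' if (p[0]>95 and p[2]>150 and p[2]<245) else '.' for p in cv2.GaussianBlur(g,(5,5),0)[y,::3].astype(int)))
E
```

```text
t 27.48 tcp [ 0.5036 -0.0034  0.2365] yaw_y 54.9 zax [ 0.002 -0.001 -1.   ] F [ 0.3 -0.6 -1.3] open 0.234 | shift cm [1.26 0.95 9.  ]
[[320.53021757 154.86003873]
 [310.34020321 201.91598629]]
[117 171 233] [118 174 236] [ 77 129 203] [ 71 122 196]
120 .............................c.cc........................
125 .........................cccccccccccc....................
130 .......................cccccccccccccccc..................
135 .....................cccccc.ccccccccccccc................
140 .....................ccccc.ccccccccccccccc...............
145 ....................ccccccccccc.ccccccc.cc...............
150 ....................ccccccc..ccccccc...cccc..............
155 ....................cccccccccccccccccc...cc..............
160 ....................cccccccccccccc...cccccc..............
165 ....................ccccccccccccccccccc.cc...............
170 .....................ccccccccccccccc.cccc................
175 .....................cc........cccc..cccc................
180 .........................cccccc..cccccc..................
185 .......................c.ccccccccc.cc....
[... 184 characters left out ...]
..................
205 ...............................ccc...............GG......
210 ...............................cc............GGGGGGGGGG..
215 ...........................................GGGGGGGGGGGGG.
220 ...........................................GGGGGGGGGGGGGG
225 ................cccc......................GGGGGGGGGGGGGGG
230 .............cccccc.ccc...................GGGGGGGGGGGGGGG
235 ............ccccccccccc....................GGGGGGGGGGGGG.
240 ............ccccccccccc.RRRRRRRR............GGGGGGGGGG...
245 ...........cccccccccc.RRRRRRRRRRRR.............GGGG......
250 ...........c.....cc..R.RRRRRRRRRRR.......................
255 .....................RRRRRRRRRRRR.R......................
```

```bash
python3 - <<'E'
from h import *
im=cv2.GaussianBlur(cv2.imread('pics/w12.png'),(3,3),0).astype(int)
m=((im[...,0]>95)&(im[...,2]>150)&(im[...,2]<248)).astype(np.uint8)*255; m[:110]=0;m[176:]=0;m[:,:280]=0;m[:,370:]=0
m=cv2.morphologyEx(m,cv2.MORPH_CLOSE,np.ones((9,9)))
n,l,s,c=cv2.connectedComponentsWithStats(m);i=1+np.argmax(s[1:,4]);print(s[i])
pts=[]
for v in range(s[i,1],174):
    u=np.where(l[v]==i)[0]; pts+= [px2w('w12',(u.min()-.5,v),.006)[:2],px2w('w12',(u.max()+.5,v),.006)[:2]]
pts=np.array(pts)
from scipy.optimize import least_squares
f=least_squares(lambda q:np.hypot(pts[:,0]-q[0],pts[:,1]-q[1])-q[2],[.5,.01,.036],loss='soft_l1',f_scale=.001);print(f.x.round(4))
need([f.x[0],f.x[1],.1465])
E
```

```text
[ 287  120   70   56 3148]
[0.5002 0.0119 0.035 ]
t 27.52 tcp [ 0.5037 -0.0036  0.2364] yaw_y 54.9 zax [ 0.002 -0.001 -1.   ] F [-0.1 -0.5 -0.4] open 0.234 | shift cm [1.19 1.07 8.99]
```

Emit:
{"method": "step_arm", "body": {"steps": [[0.6, 0.55, 0, 0, 0, 0, 1], [0.6, 0.5, 0, 0, 0, 0, 1], [0, 0, 3, 0, 0, 0, 1], [0, 0, 3, 0, 0, 0, 1], [0, 0, 2, 0, 0, 0, 1], [0, 0, 0.5, 0, 0, 0, 1], [0, 0, 0.2, 0, 0, 0, 1], [0, 0, 0, 0, 0, 0, 1]]}}

```text
clock: 28.52
tool_pos: [0.4992, 0.0132, 0.1498]
eef_rot: [0.301, 0.954, 0.0, 0.001]
contact_force: [0.3, -0.3, -1.1]
opening: 0.233
finger_force: 60.0
```

```bash
python3 - <<'E'
from h import *
need([.5,.0118,.1457])
E
```

```text
t 28.52 tcp [0.4992 0.0132 0.1498] yaw_y 55.0 zax [ 0.001  0.    -1.   ] F [ 0.3 -0.3 -1.1] open 0.233 | shift cm [-0.14 -0.07  0.41]
```

Emit:
{"method": "step_arm", "body": {"steps": [[-0.1, -0.05, 0.2, 0, 0, 0, 1], [0, 0, 0.1, 0, 0, 0, 1], [0, 0, 0.1, 0, 0, 0, 1], [0, 0, 0, 0, 0, 0, 1]]}}

```text
clock: 29.02
tool_pos: [0.5004, 0.0119, 0.147]
eef_rot: [0.301, 0.954, 0.001, 0.002]
contact_force: [-1.7, -0.7, 15.0]
opening: 0.233
finger_force: 60.0
```

```bash
python3 - <<'E'
from h import *
need([.5,.0118,.1457])
E
```

```text
t 29.02 tcp [0.5004 0.0119 0.147 ] yaw_y 55.0 zax [ 0.003 -0.    -1.   ] F [-1.7 -0.7 15. ] open 0.233 | shift cm [ 0.03 -0.04  0.13]
```

The rod is in contact with the coaster. I'll ease off slightly, release it and rise.

Emit:
{"method": "step_arm", "body": {"steps": [[0, 0, -0.1, 0, 0, 0, 1], [0, 0, 0, 0, 0, 0, 0.3], [0, 0, 0, 0, 0, 0, 0], [0, 0, 0, 0, 0, 0, 0], [0, 0, 0, 0, 0, 0, 0], [0, 0, -2, 0, 0, 0, 0], [0, 0, -4, 0, 0, 0, 0], [0, 0, -4, 0, 0, 0, 0]]}}

```text
clock: 30.02
tool_pos: [0.4989, 0.012, 0.247]
eef_rot: [0.301, 0.954, -0.0, -0.001]
contact_force: [0.0, -0.3, -0.2]
opening: 0.503
finger_force: 0.0
```

```bash
python3 - <<'E'
from h import *
need([.5,.0118,.256]); snap('side','s13')
im=cv2.imread('pics/s13.png').astype(int)
a=cv2.imread('pics/side0.png').astype(int)
for n,i in(('before',a),('now',im)):
  m=((i[...,2]>110)&(i[...,1]<50)&(i[...,0]<60)).astype(np.uint8);m[:195]=0;m[235:]=0;m[:,:290]=0;m[:,340:]=0
  y,x=np.where(m);print(n,len(x),x.mean(),y.mean())
print('expected',w2px('s13',[[.5,.0118,.006+.13],[.5018,.010,.006+.13],[.5,.0118,.006]]))
E
```

```text
t 30.02 tcp [0.4989 0.012  0.247 ] yaw_y 55.0 zax [-0.001  0.    -1.   ] F [ 0.  -0.3 -0.2] open 0.503 | shift cm [-0.1   0.05 -0.9 ]
before 51 315.0 217.09803921568627
now 60 313.1166666666667 216.53333333333333
expected [[312.77579511 214.19953489]
 [313.73892571 214.39700534]
 [313.59413301 243.98071658]]
```

The rod is standing on the coaster. Next I'll shut the fingers and move behind the pot cover.

Emit:
{"method": "step_arm", "body": {"steps": [[-1, -2.3, 0, 0, 0, 0, 1], [-1.5, -3.2, 0, 0, 0, 0, 1], [-1.6, -3.5, 0, 0, 0, 0, 1], [-1.6, -3.5, 0, 0, 0, 0, 1], [-1.6, -3.3, 0, 0, 0, 0, 1], [-1, -2.1, 0, 0, 0, 0, 1], [0, 0, 0, 0, 0, 0, 1], [0, 0, 0, 0, 0, 0, 1]], "force": 40}}

```text
clock: 31.08
tool_pos: [0.4648, -0.1808, 0.2461]
eef_rot: [0.3, 0.954, 0.001, -0.0]
contact_force: [0.6, 0.0, 0.2]
opening: 0.007
finger_force: 0.0
```

```bash
cat >> h.py <<'E'
def frame(C,yaw):
    s,p,M=st();e=np.array([np.cos(np.radians(yaw)),np.sin(np.radians(yaw))]);d=p[:2]-C
    print('t',round(s['clock'],2),'local x,y,z mm',(d@e*1000).round(1),(d@[-e[1],e[0]]*1000).round(1),(p[2]*1000).round(1),'F',np.round(s['contact_force'],1),'open',round(s['opening'],3))
pot=lambda:frame([.5665,-.254],-35)
stock=lambda:frame([.513,.246],-11)
E
python3 -c "
from h import *
pot();snap('top','t14')
im=cv2.imread('pics/t14.png').astype(int)
print(im[195:212,395:415,2].tolist()) if 0 else None
"
```

```text
t 31.07 local x,y,z mm -125.3 1.6 246.1 F [0.6 0.  0.2] open 0.007
```

Emit:
{"method": "step_arm", "body": {"steps": [[0, 0, 2.5, 0, 0, 0, 1], [0, 0, 3, 0, 0, 0, 1], [0, 0, 1.9, 0, 0, 0, 1], [-2.5, 0, 0, 0, 0, 0, 1], [-2.4, 0, 0, 0, 0, 0, 1], [-1.8, 0, 0, 0, 0, 0, 1], [-1.5, 0, 0.4, 0, 0, 0, 1], [0, 0, 0, 0, 0, 0, 1]]}}

```text
clock: 32.12
tool_pos: [0.5327, -0.2281, 0.1679]
eef_rot: [0.3, 0.954, 0.0, 0.0]
contact_force: [0.2, 0.4, 0.3]
opening: 0.006
finger_force: 0.0
```

```bash
python3 -c "
from h import *
pot()"
```

```text
t 32.12 local x,y,z mm -42.6 1.8 167.9 F [0.2 0.4 0.3] open 0.006
```

Emit:
{"method": "step_arm", "body": {"steps": [[-1.5, 0, 0.3, 0, 0, 0, 1], [-1.4, 0, 0.8, 0, 0, 0, 1], [-1.3, 0, 0.9, 0, 0, 0, 1], [-1.1, 0, 1.1, 0, 0, 0, 1], [-0.9, 0, 1.3, 0, 0, 0, 1], [-0.6, 0, 1.2, 0, 0, 0, 1], [-0.6, 0, 1.2, 0, 0, 0, 1], [-0.6, 0, 1.0, 0, 0, 0, 1]]}}

```text
clock: 33.12
tool_pos: [0.5971, -0.2753, 0.0892]
eef_rot: [0.301, 0.954, 0.0, -0.0]
contact_force: [0.1, 0.0, -0.1]
opening: 0.006
finger_force: 0.1
```

```bash
python3 -c "
from h import *
pot()"
```

```text
t 33.12 local x,y,z mm 37.3 0.1 89.2 F [ 0.1  0.  -0.1] open 0.006
```

Emit:
{"method": "step_arm", "body": {"steps": [[-0.8, 0, 0, 0, 0, 0, 1], [-0.9, 0, 0.2, 0, 0, 0, 1], [0, 0, 0.4, 0, 0, 0, 1], [0, 0, 0.3, 0, 0, 0, 1], [0, 0, 0.3, 0, 0, 0, 1], [0, 0, 0.2, 0, 0, 0, 1], [0, 0, 0, 0, 0, 0, 1]]}}

```text
clock: 34.0
tool_pos: [0.6111, -0.2848, 0.0764]
eef_rot: [0.301, 0.954, 0.0, 0.0]
contact_force: [-0.2, -0.5, 0.8]
opening: 0.004
finger_force: 0.2
```

```bash
python3 -c "
from h import *
pot()"
```

```text
t 34.0 local x,y,z mm 54.3 0.3 76.4 F [-0.2 -0.5  0.8] open 0.004
```

Emit:
{"method": "step_arm", "body": {"steps": [[0, 0, 0.2, 0, 0, 0, 1], [0, 0, 0.2, 0, 0, 0, 1], [0, 0, 0.2, 0, 0, 0, 1], [0, 0, 0, 0, 0, 0, 1]]}}

```text
clock: 34.5
tool_pos: [0.6107, -0.2844, 0.0734]
eef_rot: [0.301, 0.954, -0.0, -0.001]
contact_force: [-6.8, 2.6, 24.4]
opening: 0.004
finger_force: 12.2
```

```bash
python3 -c "
from h import *
pot()"
```

```text
t 34.5 local x,y,z mm 53.6 0.4 73.4 F [-6.8  2.6 24.4] open 0.004
```

The pot cover is fully down: tip at 56 mm under 24 N. Next I'll rise, turn to the stock box's heading and cross over.

Emit:
{"method": "step_arm", "body": {"steps": [[0, 0, -2, 0, 0, 0, 1], [0, 0, -4, 0, 0, 0, 1], [0, 0, -4, 0, 0, 0, 1], [0, 0, -4, 0, 0, 0, 1], [0, 0, -3.5, 0, 0, 0, 1], [0, 0, 0, 0, 0, -8, 1], [0, 0, 0, 0, 0, -8, 1], [0, 0, 0, 0, 0, -8, 1]]}}

```text
clock: 35.5
tool_pos: [0.6104, -0.2846, 0.2448]
eef_rot: [0.094, 0.996, 0.0, -0.001]
contact_force: [0.6, -0.3, 0.1]
opening: 0.004
finger_force: 0.0
```

Emit:
{"method": "step_arm", "body": {"steps": [[1.3, 3, 0, 0, 0, 0, 1], [2, 4.7, 0, 0, 0, 0, 1], [2, 4.7, 0, 0, 0, 0, 1], [2, 4.7, 0, 0, 0, 0, 1], [2, 4.7, 0, 0, 0, 0, 1], [2, 4.7, 0, 0, 0, 0, 1], [2, 4.7, 0, 0, 0, 0, 1], [2, 4.7, 0, 0, 0, 0, 1]]}}

```text
clock: 36.5
tool_pos: [0.5285, 0.0981, 0.245]
eef_rot: [0.096, 0.995, -0.0, -0.001]
contact_force: [0.5, 0.3, 0.2]
opening: 0.002
finger_force: 0.0
```

```bash
python3 -c "
from h import *
stock();need([.495,.249,.22])"
```

```text
t 36.5 local x,y,z mm 43.4 -142.2 245.0 F [0.5 0.3 0.2] open 0.002
t 36.5 tcp [0.5285 0.0981 0.245 ] yaw_y 79.0 zax [-0.001 -0.    -1.   ] F [0.5 0.3 0.2] open 0.002 | shift cm [ 6.16 14.17  2.5 ]
```

Emit:
{"method": "step_arm", "body": {"steps": [[2, 4.7, 0, 0, 0, 0, 1], [2, 4.7, 0, 0, 0, 0, 1], [2.1, 4.7, 0, 0, 0, 0, 1], [0, 0, 0, 0, 0, 0, 1], [0, 0, 3, 0, 0, 0, 1], [0, 0, 3, 0, 0, 0, 1], [0, 0, 1, 0, 0, 0, 1], [0, 0, 0, 0, 0, 0, 1]]}}

```text
clock: 37.5
tool_pos: [0.4965, 0.2459, 0.175]
eef_rot: [0.096, 0.995, -0.001, -0.001]
contact_force: [0.1, 0.6, 0.9]
opening: 0.003
finger_force: 0.0
```

```bash
python3 -c "
from h import *
stock()"
```

```text
t 37.5 local x,y,z mm -16.2 -3.2 175.0 F [0.1 0.6 0.9] open 0.003
```

Emit:
{"method": "step_arm", "body": {"steps": [[-0.3, 0.1, 1.2, 0, 0, 0, 1], [-0.5, 0.1, 0.8, 0, 0, 0, 1], [-0.8, 0, 0.8, 0, 0, 0, 1], [-1.1, 0, 1.1, 0, 0, 0, 1], [-0.9, 0, 1.3, 0, 0, 0, 1], [-0.6, 0, 1.2, 0, 0, 0, 1], [-0.6, 0, 1.2, 0, 0, 0, 1], [-0.6, 0, 1.0, 0, 0, 0, 1]]}}

```text
clock: 38.5
tool_pos: [0.5501, 0.2384, 0.0882]
eef_rot: [0.096, 0.995, -0.0, -0.0]
contact_force: [0.3, -0.4, -0.1]
opening: 0.005
finger_force: 0.1
```

Emit:
{"method": "step_arm", "body": {"steps": [[-0.8, 0, 0, 0, 0, 0, 1], [-0.9, 0, 0.2, 0, 0, 0, 1], [0, 0, 0.4, 0, 0, 0, 1], [0, 0, 0.4, 0, 0, 0, 1], [0, 0, 0.3, 0, 0, 0, 1], [0, 0, 0.2, 0, 0, 0, 1], [0, 0, 0, 0, 0, 0, 1]]}}

```text
clock: 39.38
tool_pos: [0.5668, 0.2352, 0.0744]
eef_rot: [0.096, 0.995, 0.0, 0.0]
contact_force: [1.1, -0.7, 2.3]
opening: 0.004
finger_force: 1.5
```

```bash
python3 -c "
from h import *
stock()"
```

```text
t 39.38 local x,y,z mm 54.8 -0.3 74.4 F [ 1.1 -0.7  2.3] open 0.004
```

Emit:
{"method": "step_arm", "body": {"steps": [[0, 0, 0.2, 0, 0, 0, 1], [0, 0, 0.2, 0, 0, 0, 1], [0, 0, 0, 0, 0, 0, 1], [0, 0, -1.5, 0, 0, 0, 1], [0, 0, -4, 0, 0, 0, 1], [0, 0, -4, 0, 0, 0, 1], [0, 0, -4, 0, 0, 0, 1], [0, 0, -3, 0, 0, 0, 1]]}}

```text
clock: 40.38
tool_pos: [0.5661, 0.2356, 0.2366]
eef_rot: [0.096, 0.995, 0.0, -0.0]
contact_force: [-0.1, -0.5, -0.1]
opening: -0.001
finger_force: 0.0
```

Emit:
{"method": "step_arm", "body": {"steps": [[3, 2, 0, 0, 0, 0, 1], [4, 4, 0, 0, 0, 0, 1], [4, 5, 0, 0, 0, 0, 1], [4, 5, 0, 0, 0, 0, 1], [4, 5, 0, 0, 0, 0, 1], [4, 5, 0, 0, 0, 0, 1], [0, 0, 0, 0, 0, 0, 1], [0, 0, 0, 0, 0, 0, 1]]}}

```text
clock: 41.38
tool_pos: [0.393, 0.5282, 0.2345]
eef_rot: [0.096, 0.995, -0.001, -0.0]
contact_force: [0.5, -1.1, -0.0]
opening: 0.004
finger_force: 0.0
```

```bash
python3 - <<'E'
from h import *
stock(); snap('top','t20'); snap('side','s20')
a=cv2.imread('pics/t20.png');b=cv2.imread('pics/s20.png')
def blob(f,im,lo,hi,box,z):
  hsv=cv2.cvtColor(im,cv2.COLOR_BGR2HSV);m=cv2.inRange(hsv,lo,hi);k=np.zeros_like(m);k[box[1]:box[3],box[0]:box[2]]=255;m&=k
  n,l,s,c=cv2.connectedComponentsWithStats(m)
  if n<2: return print(f,'none')
  i=1+np.argmax(s[1:,4]);print(f,s[i],c[i].round(1),px2w(f,c[i],z).round(4))
# lids: expected centre when shut
teal=((80,90,50),(100,255,255));org=((5,190,150),(14,255,255));red=((0,190,80),(4,255,255))
for f,im,bp,bs in(('t20',a,(375,170,440,235),(200,180,270,255)),('s20',b,(350,255,440,350),(240,140,320,220))):
  blob(f,im,*teal,bp,.057); blob(f,im,*org,bs,.057)
  print('exp pot',w2px(f,[[.5665+.003*.82,-.254-.003*.57,.057]]),'stock',w2px(f,[[.513+.008,.246-.001,.057]]))
blob('t20',a,*red,(305,205,335,240),.136); blob('s20',b,*red,(295,195,340,240),.136)
# bystander check
d=cv2.absdiff(cv2.GaussianBlur(b,(5,5),0),cv2.GaussianBlur(cv2.imread('pics/side0.png'),(5,5),0)).max(2)
n,l,s,c=cv2.connectedComponentsWithStats((d>45).astype(np.uint8))
print([s[i].tolist() for i in range(1,n) if s[i,4]>12 and s[i,0]>150])
E
```

```text
t 41.38 local x,y,z mm -171.6 254.1 234.5 F [ 0.5 -1.1 -0. ] open 0.004
t20 [388 180  34  41 489] [404.4 200. ] [ 0.5655 -0.2558  0.057 ]
t20 none
exp pot [[404.37076484 198.92249768]] stock [[238.05347845 215.41749188]]
s20 [ 366  280   57   43 1178] [393.1 301.4] [ 0.5639 -0.2606  0.057 ]
s20 [265 185  39  10  43] [283.6 189.8] [0.502  0.1971 0.057 ]
exp pot [[393.54914329 298.81936755]] stock [[282.21173125 177.82790503]]
t20 none
s20 [309 206   7   7  39] [311.9 209.2] [0.5063 0.0278 0.136 ]
[[153, 0, 59, 103, 2678], [269, 148, 20, 18, 193], [258, 165, 45, 30, 953], [220, 182, 71, 218, 7180], [169, 189, 67, 211, 6664], [304, 189, 6, 13, 28], [274, 205, 39, 26, 438], [315, 206, 5, 18, 71], [311, 227, 3, 16, 24], [316, 234, 2, 8, 15], [320, 244, 4, 9, 19], [318, 259, 8, 19, 34], [323, 258, 7, 12, 18], [364, 262, 16, 27, 301], [335, 278, 5, 10, 20], [365, 279, 64, 71, 1817], [375, 338, 28, 38, 562]]
```

```bash
python3 - <<'E'
from h import *
b=cv2.imread('pics/s20.png');i=b.astype(int)
m=((i[...,2]>110)&(i[...,1]<50)&(i[...,0]<60)).astype(np.uint8);m[:195]=0;m[235:]=0;m[:,:290]=0;m[:,340:]=0
y,x=np.where(m);print('rod',len(x),x.mean(),y.mean())
def pred(C,yaw,th,rnd):
  e=np.array([np.cos(np.radians(yaw)),np.sin(np.radians(yaw))]);f=np.array([-e[1],e[0]]);P=[]
  if rnd: L=[(62+57*np.cos(a),57*np.sin(a)) for a in np.linspace(0,6.28,100)]
  else: L=[(3,-53),(3,53),(121,53),(121,-53)]
  for s,w in L:
    for o in((5,) if not rnd else (5,)):
      xy=np.array(C)+(e*(-62+s*np.cos(th)-o*np.sin(th))+f*w)/1000;P.append([*xy,(52+s*np.sin(th)+o*np.cos(th))/1000])
  return w2px('s20',P)
for th in(0,.09):
  p=pred([.5665,-.254],-35,th,1);print('pot',th,p.min(0).round(1),p.max(0).round(1));print('stock',pred([.513,.246],-11,th,0).round(1).tolist())
hsv=cv2.cvtColor(b,cv2.COLOR_BGR2HSV)
m=cv2.inRange(hsv,(3,170,90),(13,255,255));c=cv2.connectedComponentsWithStats(m[140:225,240:325])[2]
g=b[148:215,252:316].astype(int)
for r_ in g[::2]: print(''.join('O' if p[2]-p[0]>150 else 'o' if p[2]-p[0]>115 else 'g' if abs(p[2]-p[0])<30 else '.' for p in r_))
t=cv2.inRange(hsv,(80,90,50),(100,255,255))[260:345,350:440]
for r_ in t[::3]: print(''.join('T' if v else '.' for v in r_))
E
```

```text
rod 43 312.27906976744185 216.27906976744185
pot 0 [368.4 277.9] [416.3 321.2]
stock [[265.0, 195.1], [257.2, 171.7], [293.4, 163.3], [303.2, 185.7]]
pot 0.09 [368.2 276.8] [416.7 320.1]
stock [[264.8, 195.1], [257.0, 171.6], [292.9, 160.8], [302.8, 183.3]]
oooooooooooooooooooooooooooooooooooooo.ggggggggggggggooooooooooo
oooooooooooooooooooooooooooooooooooooo.ggggggggggggggooooooooooo
oooooooooooooooooooooooooooooooooooooo.ggggggggggggggooooooooooo
ooooooooooooooooooooooooooooooooooooooo.gggggggggggg..oooooooooo
oooooooooooooooooooooooooooooooooooooooo.ggggggggg......oooooooo
oooooooooooooooooooooooooooooooooooooooo.................ooooooo
oooooooooooooooooooooooooooooooooooooooooo................oooooo
ooooooooooooooooooooooooooooooooooooooooooo................ooooo
oooooooooooooooooooooooooooooooooooOOOOOOOOO...............ooooo
oooooooooooooooooooooooooOOOOOOOOOOOOOOOOOOOo..............ooooo
oooooooooooooooOOOOOOOOOOOOOOOOOOOOOOOOOOOOOOoooO..........ooooo
ooooooOOOOOOOOOOOOOOOOOOOOOOOOOOOOOOOOOOOOOOOOOOOOoo........oooo
oooooooOOOOOOOOOOOOOOOOOOOOOOOOOOOOOOOOOOOOOOOOOOOOooo.....ooo
[... 3306 characters left out ...]
...............................................................
..........................................................................................
..........................................................................................
..........................................................................................
..........................................................................................
..........................................................................................
..........................................................................................
..........................................................................................
```

```bash
python3 -c "
from plant import r
print(r.finish_job())"
```

```text
the job is handed in; nothing more can be done
None
```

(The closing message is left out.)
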